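# Vent a sim-racing pedal and take off its damper cap

### The arm

A 6-joint arm with a two-finger parallel gripper is mounted at the origin on the work surface. World frame = base frame: x ahead of the robot, y to its left, z up, the work surface at z = 0. Lengths are in m, angles in rad, forces in N, time in s.
With the tool pointing down it reaches from about 0.2 to 0.875 m from the base axis. Payload 3.4 kg.
Tool frame: the origin (TCP) lies on the centre line of the jaws, within the pads' length; the fingertips stand 8 mm ahead of it and the grasp point (between the pads) lies 11 mm behind it; z points along the fingers, y is the line along which they close (so a half turn about z gives the same grasp; the last joint's range is limited). The gripper opens to 94 mm and grips with 3 to 60 N. Pads are 16 mm wide; open, the fingers measure 119 mm over their backs; the gripper's body (75 mm by 177 mm) begins 78 mm behind the grasp point.
Start: joints at [1.068, 0.276, 1.505, -0, 1.361, -0.121], TCP at [0.214, 0.534, 0.178] pointing down, gripper open.
Joint ranges: [-2.89, 2.89], [-0.75, 2.08], [0.22, 2.7], [-1.18, 4.32], [0.11, 2.71], [-2.7, 2.7]. Speed limits (rad/s): [2.57, 2.57, 3.14, 3.14, 3.14, 3.14].

### API

Orientations are given as a unit quaternion [x, y, z, w].
In Python, from workcell import move_ptp, line_to, movej, grip, wait, solve_ik, state, camera, get_calibration, MotionError, finish_job, boxes_of, outline_of gives the robot as it stands. Calls block until the motion is done:
- move_ptp(position, orientation): joint-space move of the TCP to a pose.
- line_to(position, rate=0.15, ori=None, force_limit=None): straight line of the TCP; ori=None keeps the orientation; rate is the mean speed in m/s. With force_limit (N) it stops when the force on the tool has changed by that much, and returns True; else False.
- movej(angles): joint-space move.
- grip(opening, strength=None): finger opening in m; strength is the grip in N (None keeps the last); returns when the fingers have stopped.
- wait(seconds).
- solve_ik(position, orientation): joint angles nearest the present ones, or None.
- state(): the state.
- camera(name): name is "side" or "top"; returns the picture (400x640x3 uint8, red, green, blue); there is no depth.
- get_calibration(name): a dict with "fov_y" (degrees; the focal length in pixels is half the picture's height over the tangent of half this angle, whatever the lens; pixels are square), "cx", "cy" (the principal point, pixels), "cam_to_world" (4x4, takes a point from camera to world coordinates). Camera axes: x right, y down, z forward; pixel columns grow to the right and rows downward; lengths in m; the calibration is good to about 2 mm. A picture is of the moment at which its call begins. get_calibration takes no time and is no camera call.
A pose or a line that the arm cannot do raises MotionError and nothing moves.
- finish_job(): hands the job in; it is judged then, once.
Trained networks look in the newest picture that a camera, given by its name, has taken for a name from the list of things; names that differ only in an ending like _2 or _b are one class to them, and where a whole thing is asked for, a point or a joint stands for the part that bears it (a point fixed in the world has none). Each returns a list of dicts, best first, with "score" (0 to 1); they miss things now and then, are a little off and sometimes report something else, mostly with a low value. They report only what shows in the picture. A call takes as long as a camera call. They do not tell look-alikes from the thing itself.
- boxes_of(camera, thing): "location" ([x, y, z] in m, in world coordinates, good to about 4 mm: the middle of the surface that is visible of it).
- outline_of(camera, thing): "mask" (400x640 bool, what is visible of it).
The state is a dict: "time_s": time; "joint_positions": joint angles; "dq": joint speeds; "effort": joint torques, N m; "position": TCP position; "eef_rot": TCP orientation; "contact_force": force on the tool from outside, world axes, zero at the start; "torque": the same for the moment, N m; "finger_gap": finger opening in m; "grasp_force": force on a finger pad.
Only numpy, scipy, OpenCV 4.12 (cv2) and the standard library are available. Lean on these libraries where they do the work, as an engineer would, in place of code of your own. Each camera call takes 0.05 s, during which the arm holds its last target. There are 200 camera calls.

### The job

On the gaming desk stands a racing-pedal unit that needs its damper opened: first press the pedal fully down to its stop and let it come all the way back up, to vent the damper. Then take off the round black cap of the damper canister; nobody knows whether it undoes clockwise or anticlockwise, so try both ways. Lift the freed cap straight up, well clear of the neck (about 10 cm), and finish while holding it still and right way up in the gripper, leaving the plant, mouse and gamepad where they are.

Things in the scene. Friction and masses are not known exactly. Their poses are not given: they have to be found in the camera images.
- unit: Pedal unit, fixed to the desk: aluminium base plate 230 (x) x 250 (y) x 12 mm, the pedal on its -y side, the black finned damper canister on its +y side. Origin: centre of the plate's underside, on the desk; z up. The canister is upright, 89 mm across, its axis at x = 0, y = +65 mm of this frame, its flat shoulder 100 mm above the desk.
- pedal_pad (a point): Point to press: top of the pedal plate, on its middle line, 105 mm from its hinge. The plate (150 x 70 x 8 mm, ribbed) is hinged low on the unit's -x side, along the unit's y, and rises towards the unit's +x at 35 degrees at rest, 13 fully down. The point is 86 mm above the desk at rest, 50 mm fully down (and 17 mm nearer +x); pressed straight down, the contact ends about 46 mm above the desk.
- pedal (a joint): Pedal angle, rad: 0 at rest (up), grows as it is pressed, 0.38 at the stop (fully down). Spring return; pressed at the pad point it takes about 4 N to start and 9 to 11 N at the stop.
- cap: Loose black cap, 90 g, round, 58 mm across, 54 mm high, seated over the neck. Origin: centre of its lower rim; z up; x along the grey rib on its flat top. Bayonet: one way (unknown, varies) it turns freely and lifts straight off at 48 to 70 degrees from its seated angle (60 is best; a stop is near 70); the other way it stops after 10 to 25, still held down; past a stop the fingers slip.
- cap_grip (a point): Point on the cap's axis, 44 mm above its lower rim and 10 mm below its top: middle of the solid ribbed head (upper 20 mm of the cap, 58 mm across), to be gripped from above from any side. Below the head is a hollow skirt of nearly the same width. The cap has about 2 mm of play on the neck and turns with almost no resistance until stopped.
- neck (a point): Point on the canister's axis at the height of its shoulder (100 mm above the desk), on which the seated cap's rim stands. A neck 31 mm high, hidden under the cap, rises from here. Nothing else stands within 90 mm of this axis at cap height.
- pot: White round plant pot, 84 mm across, 70 mm high, with a spiky green plant to about 120 mm; loose bystander. Origin: centre of its underside.
- mouse: Black computer mouse, 115 x 60 x 33 mm; loose bystander. Origin: centre of its underside.
- gamepad: White gamepad, about 110 x 155 x 36 mm; loose bystander. Origin: centre of its underside.
Not all that is in view belongs to the job. What is shaped like the cap but green is not meant.

How it is judged:
By the outcome, as a careful person would: the job done as asked, in the order asked, and still so for the second after the job is handed in, while the arm keeps its last pose, push and grip.
It also fails if it takes over 54 s, if anything falls off the work surface, if the arm or the gripper's body presses on something with over 40 N, if the wrist force passes 120 N, or if a joint passes its speed limit or range.

## Working session

There is one attempt and no reset: what is moved stays moved. The work goes in short steps, each a Python script; the robot and the scene stay as the last script left them, time stands still between calls to the robot, and variables do not carry over. Pictures are saved under pics/ and viewed, at most 10 in all, crops included, and the job is handed in when it is done.

```bash
mkdir -p pics; python3 - <<'E'
from workcell import *
import cv2
for c in("top","side"):
    im=camera(c);cv2.imwrite(f"pics/{c}0.png",im[:,:,::-1])
    k=get_calibration(c);print(c,k["fov_y"],k["cx"],k["cy"],k["cam_to_world"])
    for t in("unit","pedal_pad","cap","pot","mouse","gamepad"):
        print(t,[(round(d["score"],2),[round(v,3) for v in d["location"]]) for d in boxes_of(c,t)])
s=state();print(s["time_s"],s["eef_rot"],s["contact_force"],s["finger_gap"])
E
```

```text
top 50.7075563218809 317.2286701517164 194.99300268062936 [[-0.02987735 -0.99790182  0.0574396   0.55792486]
 [-0.9994127   0.02885904 -0.01847717  0.03775081]
 [ 0.01678075 -0.05795791 -0.99817798  1.27508241]
 [ 0.          0.          0.          1.        ]]
unit [(0.88, [0.598, -0.107, 0.015])]
pedal_pad [(0.95, [0.583, -0.165, 0.072])]
cap [(0.88, [0.599, -0.035, 0.152]), (0.79, [0.505, 0.11, 0.056]), (0.69, [0.48, -0.324, 0.057]), (0.35, [0.642, 0.149, 0.069])]
pot [(0.87, [0.643, 0.149, 0.07])]
mouse [(0.62, [0.808, -0.077, 0.028])]
gamepad [(0.59, [0.635, -0.361, 0.029])]
side 43.78525124011133 312.7734504780981 208.15698249385898 [[ 0.83050967 -0.42112866  0.36456048  0.11579685]
 [-0.55687175 -0.61349301  0.55992873 -0.79410483]
 [-0.01214673 -0.66803965 -0.74402653  1.19413077]
 [ 0.          0.          0.          1.        ]]
unit [(0.75, [0.574, -0.138, 0.009])]
pedal_pad [(0.7, [0.577, -0.165, 0.064])]
cap [(0.76, [0.594, -0.044, 0.152]), (0.74, [0.473, -0.338, 0.052]), (0.7, [0.514, 0.198, 0.052]), (0.68, [0.494, 0.086, 0.051])]
pot [(0.61, [0.638, 0.133, 0.069])]
mouse [(0.76, [0.797, -0.088, 0.027])]
gamepad [(0.64, [0.628, -0.375, 0.033])]
0.7 [1.89758720e-01 9.81830748e-01 9.49136199e-05 2.84483658e-05] [ 0.41815439 -0.35537505 -0.7539947 ] 0.09385284093737184
```

View pics/top0.png

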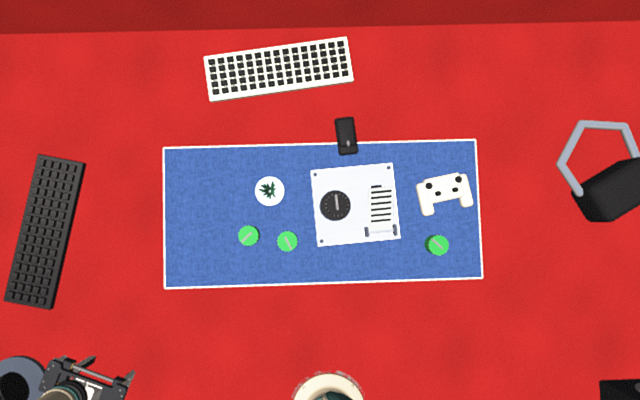

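View pics/side0.png

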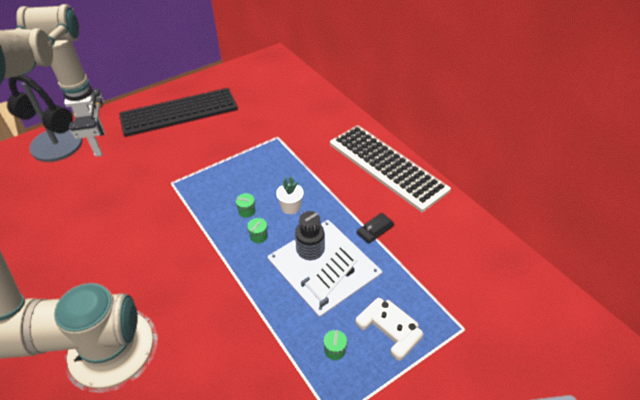

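The top view shows the white unit plate with corners near (310,170), (392,163), (400,240) and (317,246). The black cap is at (335,206) with its rib roughly along image rows, and the pedal is at about (380,205), with its hinge at the bottom. The green caps at (248,235), (287,241) and (438,245) are decoys. The side view agrees: black cap on the canister at (310,220), pedal at (335,272).

```bash
cat >h.py <<'E'
from workcell import *
import numpy as np, cv2
from scipy.spatial.transform import Rotation as R
def w(c,uv,z):
    k=get_calibration(c);f=200/np.tan(np.radians(k["fov_y"]/2));T=k["cam_to_world"];T=np.array(T)
    d=T[:3,:3]@np.array([(uv[0]-k["cx"])/f,(uv[1]-k["cy"])/f,1]);o=T[:3,3]
    return o+d*(z-o[2])/d[2]
def down(a): # tool z down, closing line (tool y) at world angle a
    y=np.array([np.cos(a),np.sin(a),0]);z=np.array([0,0,-1.]);return R.from_matrix(np.c_[np.cross(y,z),y,z]).as_quat()
def shot(c,n,box=None,s=1):
    im=camera(c)
    if n:
        o=im if box is None else im[box[1]:box[3],box[0]:box[2]]
        cv2.imwrite(f"pics/{n}.png",cv2.resize(o,None,fx=s,fy=s,interpolation=cv2.INTER_CUBIC)[:,:,::-1])
    return im
E
python3 - <<'E'
from h import *
shot("top","crop0",(290,150,420,260),6)
for t,z in(("unit",.012),("pedal_pad",.07),("cap",.154)):
    ds=outline_of("top",t)
    for d in ds[:2]:
        m=np.array(d["mask"]).astype(np.uint8);p=np.argwhere(m)[:,::-1].astype(np.float32)
        r=cv2.minAreaRect(p);print(t,round(d["score"],2),len(p),np.round(p.mean(0),1),r,"\n",np.round([w("top",q,z) for q in cv2.boxPoints(r)],3).tolist(),np.round(w("top",p.mean(0),z),4),np.round(w("top",r[0],z),4))
for a in(0,np.pi/2,-np.pi/2):
    print(a,solve_ik([.598,-.038,.2],down(a)))
E
```

```text
unit 0.82 6111 [356.6 203.7] ((355.75408935546875, 203.45928955078125), (78.50421905517578, 84.37999725341797), 84.47245788574219) 
 [[0.711, 0.034, 0.012], [0.729, -0.221, 0.012], [0.493, -0.234, 0.012], [0.477, 0.018, 0.012]] [ 0.6011 -0.1028  0.012 ] [ 0.6018 -0.1004  0.012 ]
pedal_pad 0.65 1109 [380.7 208.8] ((381.0, 208.5), (47.0, 24.0), 90.0) 
 [[0.652, -0.134, 0.07], [0.65, -0.203, 0.07], [0.515, -0.198, 0.07], [0.517, -0.129, 0.07]] [ 0.5825 -0.165   0.07  ] [ 0.5833 -0.1659  0.07  ]
cap 0.81 380 [436.3 244.1] ((436.5, 244.5), (19.0, 23.0), 90.0) 
 [[0.508, -0.266, 0.154], [0.506, -0.328, 0.154], [0.456, -0.325, 0.154], [0.458, -0.264, 0.154]] [ 0.4827 -0.2953  0.154 ] [ 0.4817 -0.2957  0.154 ]
cap 0.78 331 [287.4 240.4] ((287.5, 240.5), (19.0, 19.0), 90.0) 
 [[0.53, 0.124, 0.154], [0.529, 0.073, 0.154], [0.479, 0.075, 0.154], [0.48, 0.125, 0.154]] [0.5047 0.0993 0.154 ] [0.5044 0.0991 0.154 ]
0 [-1.79540249e-01  3.01915423e-01  1.41405477e+00 -4.44089210e-16
  1.42562247e+00 -1.79540249e-01]
1.5707963267948966 [-1.79540249e-01  3.01915423e-01  1.41405477e+00 -4.44089210e-16
  1.42562247e+00 -1.75033658e+00]
-1.5707963267948966 [-1.79540249e-01  3.01915423e-01  1.41405477e+00 -4.44089210e-16
  1.42562247e+00  1.39125608e+00]
```

View pics/crop0.png

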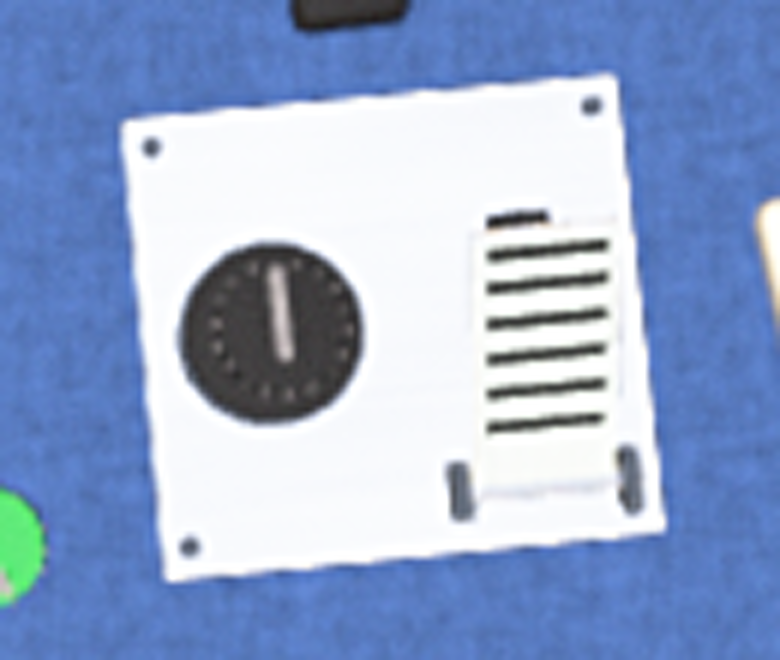

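```bash
python3 - <<'E'
from h import *
print("rib",w("top",(336.8,202.0),.154),"can",w("top",(335.2,205.5),.1))
line_to([.214,.534,.26],.25)
q=down(.07);P=[.608,-.163]
grip(0.0,20)
move_ptp([*P,.16],q)
print(state()["time_s"],state()["finger_gap"])
f0=np.array(state()["contact_force"])
line_to([*P,.105],.1)
hit=line_to([*P,.046],.06,force_limit=25)
s=state();print(hit,s["time_s"],s["position"],np.array(s["contact_force"])-f0)
shot("side","press",(240,180,420,320),4)
E
```

```text
rib [ 0.60226661 -0.03449785  0.154     ] can [ 0.594776  -0.0331984  0.1      ]
5.6333 0.0004037497693338823
False 7.4667 [ 0.60917662 -0.16319648  0.04671813] [1.62866051 0.35985278 6.18585492]
```

View pics/press.png

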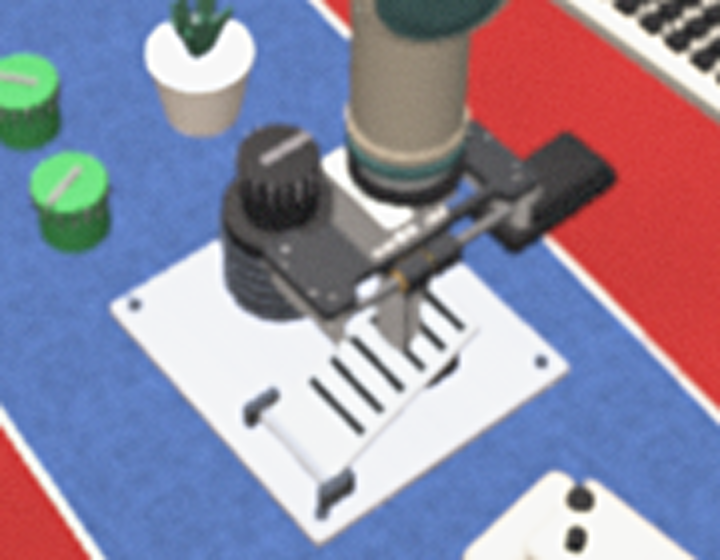

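The fingers are on the pedal, which has gone down, but 6 N is below the 9–11 N expected at the stop. I'll keep pressing until the force rises sharply.

```bash
python3 - <<'E'
from h import *
def pr(t):
    s=state();print(t,round(s["time_s"],2),np.round(s["position"],4),np.round(s["contact_force"],1))
pr("now")
P=[.608,-.163]
for z in (.042,.038,.034,.030,.026):
    h=line_to([*P,z],.04,force_limit=14);pr((z,h))
    if h or np.linalg.norm(state()["contact_force"])>20: break
E
```

```text
now 7.52 [ 0.6092 -0.1633  0.0468] [0.5 0.4 5.5]
(0.042, False) 7.77 [ 0.6097 -0.1634  0.043 ] [1.3 0.5 7.3]
(0.038, False) 8.02 [ 0.6102 -0.1635  0.0392] [1.7 0.3 7.4]
(0.034, False) 8.27 [ 0.6108 -0.1636  0.0356] [ 1.2 -0.2  7.8]
(0.03, False) 8.52 [ 0.6114 -0.1637  0.0318] [1.7 0.9 8.6]
(0.026, False) 8.77 [ 0.612  -0.1637  0.0281] [2.4 1.1 9.3]
```

```bash
python3 - <<'E'
from h import *
shot("side","press2",(260,210,400,320),5)
shot("top",None)
for d in boxes_of("side","pedal_pad"):print(d)
E
```

```text
{'location': [0.5735, -0.172, 0.0405], 'score': 0.73}
{'location': [0.6269, -0.3759, 0.0325], 'score': 0.4}
```

View pics/press2.png

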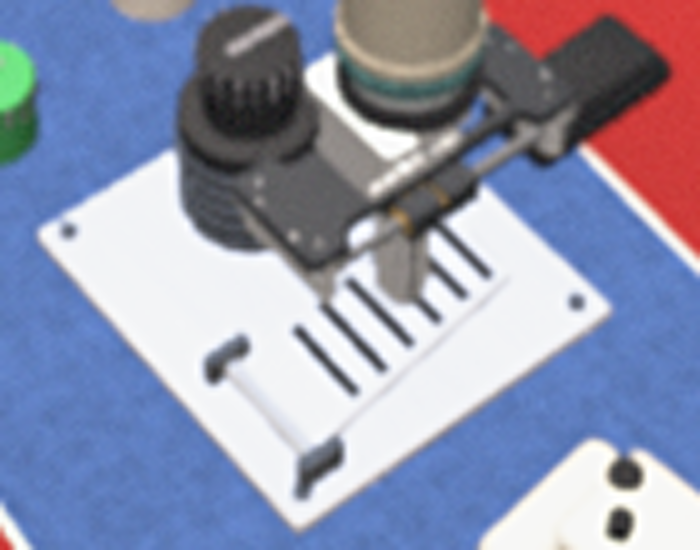

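```bash
python3 - <<'E'
from h import *
for z in(.02,.03,.04,.05,.06):print(z,w("side",(341,270),z), w("side",(260+325/5,210+298/5),z))
s=state();print(s["position"],R.from_quat(s["eef_rot"]).as_matrix()[:,2],s["finger_gap"],s["time_s"],s["contact_force"],s["torque"],np.round(s["effort"],1))
E
```

```text
0.02 [ 0.62551316 -0.15277721  0.02      ] [ 0.58865027 -0.12593479  0.02      ]
0.03 [ 0.62117193 -0.15823935  0.03      ] [ 0.58462301 -0.13162555  0.03      ]
0.04 [ 0.61683071 -0.1637015   0.04      ] [ 0.58059575 -0.13731631  0.04      ]
0.05 [ 0.61248949 -0.16916365  0.05      ] [ 0.57656848 -0.14300708  0.05      ]
0.06 [ 0.60814827 -0.1746258   0.06      ] [ 0.57254122 -0.14869784  0.06      ]
[ 0.61193899 -0.16374847  0.02823373] [ 0.0081712  -0.00184608 -0.99996491] 0.0006066891297655898 8.9167 [1.84248135 0.86379993 9.45733269] [ 0.08792506 -0.45474913  0.00893879] [ -0.9 -42.1 -15.8  -0.5   0.9   0. ]
```

```bash
python3 - <<'E'
from h import *
k=get_calibration("side");T=np.linalg.inv(np.array(k["cam_to_world"]));f=200/np.tan(np.radians(k["fov_y"]/2))
def px(p):
    c=T[:3,:3]@p+T[:3,3];return np.round(260*0+np.array([(f*c[0]/c[2]+k["cx"]-260)*5,(f*c[1]/c[2]+k["cy"]-210)*5]))
ux=np.array([np.cos(.07),np.sin(.07),0]);uy=np.array([-ux[1],ux[0],0]);h=np.array([.608,-.163,0])-.086*ux+[0,0,.0258]
for a in(35,30,25,20,15,13,8):
    d=np.cos(np.radians(a))*ux+np.sin(np.radians(a))*np.array([0,0,1.])
    print(a,px(h+.15*d-.035*uy),px(h+.15*d+.035*uy),px(h+.105*d),px(h-.035*uy))
print("tip",px(np.array([.612,-.1637,.0202])),px(np.array([.612,-.1637,.046])))
E
```

```text
35 [490. 237.] [406. 156.] [394. 258.] [310. 445.]
30 [498. 242.] [415. 162.] [400. 262.] [310. 445.]
25 [505. 249.] [422. 170.] [406. 267.] [310. 445.]
20 [511. 258.] [428. 178.] [410. 272.] [310. 445.]
15 [515. 267.] [433. 188.] [413. 279.] [310. 445.]
13 [516. 272.] [434. 193.] [414. 282.] [310. 445.]
8 [518. 283.] [436. 204.] [416. 290.] [310. 445.]
tip [397. 324.] [398. 298.]
```

Visually the pedal is close to its stop (about 8–13°) and the 9.4 N agrees. I'll push a few mm more to see the force step up at the stop.

```bash
python3 - <<'E'
from h import *
P=[.608,-.163]
for z in (.023,.020,.017,.014,.011):
    h=line_to([*P,z],.04,force_limit=12)
    s=state();print(z,h,round(s["time_s"],2),np.round(s["position"],4),np.round(s["contact_force"],1),np.round(s["torque"],2))
    if h or s["contact_force"][2]>18: break
E
```

```text
0.023 False 9.17 [ 0.6126 -0.1638  0.0254] [ 2.7  1.3 10.3] [ 0.11 -0.65  0.03]
0.02 False 9.42 [ 0.6131 -0.1638  0.0226] [4.2 2.4 9.4] [ 0.18 -0.75  0.01]
0.017 False 9.67 [ 0.6136 -0.1638  0.0209] [ 2.5  1.8 15.5] [ 0.3  -0.58 -0.02]
0.014 False 9.92 [ 0.6139 -0.1639  0.0205] [-0.9  3.3 27.8] [0.51 0.09 0.04]
```

```bash
python3 - <<'E'
from h import *
a=shot("side",None)[205:315,270:390]
P=[.608,-.163]
for z in (.03,.045,.06,.07,.08,.09,.1,.12):
    line_to([*P,z],.1)
    s=state();print(z,round(s["time_s"],2),np.round(s["position"],4),np.round(s["contact_force"],1))
    if z==.06: b=shot("side",None)[205:315,270:390]
c=shot("side",None)[205:315,270:390]
cv2.imwrite("pics/asc.png",cv2.resize(np.hstack([a,b,c]),None,fx=2.2,fy=2.2,interpolation=cv2.INTER_CUBIC)[:,:,::-1])
E
```

```text
0.03 10.28 [ 0.6098 -0.1639  0.0322] [0.8 0.1 7.7]
0.045 10.57 [ 0.607  -0.1634  0.0454] [-3.7 -1.9  5. ]
0.06 10.88 [ 0.6083 -0.1629  0.06  ] [-1.7 -0.5  2.7]
0.07 11.18 [ 0.6095 -0.1631  0.0702] [0.2 0.1 0. ]
0.08 11.43 [ 0.6088 -0.1631  0.0803] [ 0.8 -1.  -1.2]
0.09 11.68 [ 0.6086 -0.1631  0.0904] [-0.1  0.6  0.5]
0.1 11.93 [ 0.6085 -0.1632  0.1004] [ 0.5 -0.2  0.6]
0.12 12.28 [ 0.6083 -0.1631  0.1203] [ 0.1  0.7 -0. ]
```

View pics/asc.png

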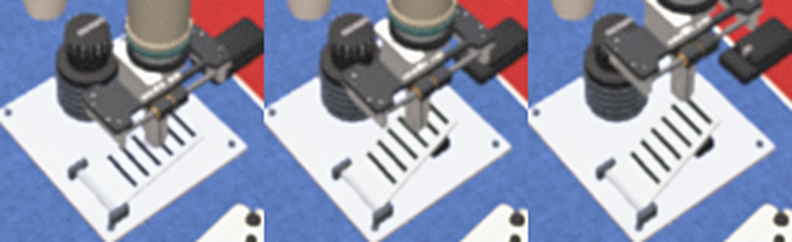

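The three frames show the pedal fully down, half up, then back up at rest. Contact ran from TCP z 0.063 to 0.0205, which is about the right travel, so the closed fingertips sit roughly 25–30 mm higher than nominal. I'll check this with open fingers above the cap before gripping.

```bash
python3 - <<'E'
from h import *
C=[.599,-.035]
line_to([.608,-.163,.2],.2); grip(.094)
move_ptp([*C,.2],down(.07))
s=state();print(s["time_s"],s["position"],s["finger_gap"],s["joint_positions"])
shot("side","above",(230,150,400,270),4.5)
k=get_calibration("side");T=np.linalg.inv(np.array(k["cam_to_world"]));f=200/np.tan(np.radians(k["fov_y"]/2))
def px(p,B=(230,150),S=4.5):
    c=T[:3,:3]@p+T[:3,3];return np.round([(f*c[0]/c[2]+k["cx"]-B[0])*S,(f*c[1]/c[2]+k["cy"]-B[1])*S])
y=R.from_quat(s["eef_rot"]).as_matrix()[:,1];p=np.array(s["position"])
for dz in(-.008,.011,.024):print(dz,[px(p+sg*.0535*y+[0,0,dz]) for sg in(-1,1)])
print("captop",px(np.array([*C,.154])))
E
```

```text
14.9 [ 0.5991343  -0.03485592  0.20023699] 0.09415430442763303 [-1.73295641e-01  3.02838986e-01  1.41212670e+00 -1.03008211e-03
  1.42585848e+00 -2.44607593e-01]
-0.008 [array([286., 304.]), array([426., 221.])]
0.011 [array([284., 282.]), array([427., 200.])]
0.024 [array([283., 268.]), array([427., 185.])]
captop [358. 303.]
```

View pics/above.png

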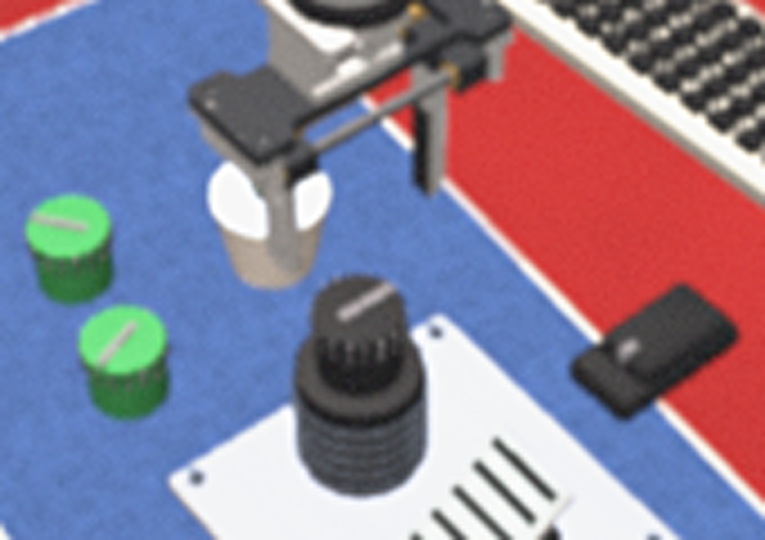

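The open tips show at (283,285) and (427,195), about 20 px above where nominal geometry puts them. That confirms the tips are higher than stated. I'll measure the offset by touching the canister shoulder (z = 0.100) with a 72 mm opening, then grip 25 mm above that.

```bash
python3 - <<'E'
from h import *
C=[.600,-.0355]
grip(.072)
line_to([*C,.14],.15,force_limit=8)
h=line_to([*C,.065],.05,force_limit=6)
s=state();z=s["position"][2];print(h,s["time_s"],s["position"],np.round(s["contact_force"],1),np.round(s["torque"],2))
if h: line_to([*C,z+.02],.1)
shot("side","shoulder",(260,170,380,270),5)
E
```

```text
True 17.25 [ 0.59972816 -0.03543919  0.0732951 ] [-0.5  0.   4. ] [-0.01  0.01  0.02]
```

View pics/shoulder.png

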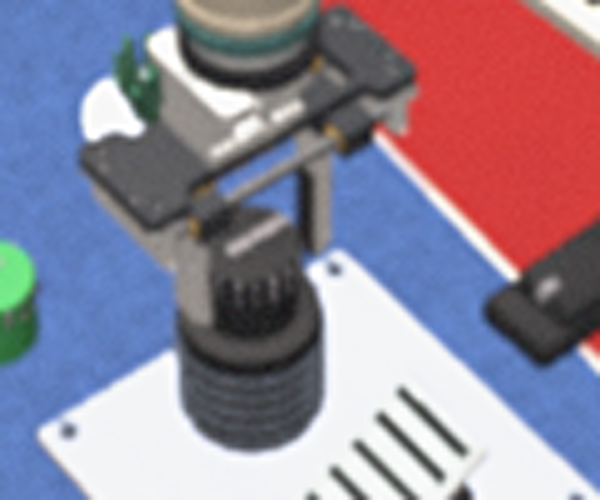

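Shoulder contact came at TCP z 0.0733, so the tips are 26.7 mm above TCP, which agrees with the pedal reading. The picture shows the fingers straddling the cap. Next I grip at TCP z 0.098 and turn, watching the torque.

```bash
python3 - <<'E'
from h import *
def pr(t):
    s=state();print(t,round(s["time_s"],2),np.round(s["position"],4),"F",np.round(s["contact_force"],1),"T",np.round(s["torque"],2),"gap",round(s["finger_gap"],4),"gf",round(s["grasp_force"],1),"j6",round(s["joint_positions"][5],3))
line_to([.600,-.0355,.0985],.1)
grip(.05,20); pr("gripped")
j0=np.array(state()["joint_positions"])
for d in(15,30,45,60):
    j=j0.copy();j[5]-=np.radians(d);movej(j);pr(d)
    if abs(state()["torque"][2])>.25: break
shot("side","turn1",(270,190,370,270),6)
E
```

```text
gripped 18.28 [ 0.5997 -0.0355  0.0983] F [-0.2  0.  -0.2] T [-0.05  0.11 -0.  ] gap 0.0575 gf 20.0 j6 -0.245
15 18.64 [ 0.5998 -0.0355  0.0983] F [ 0.  -0.   0.1] T [-0.14  0.07 -0.03] gap 0.0576 gf 20.0 j6 -0.504
30 19.0 [ 0.5998 -0.0355  0.0983] F [-0.8 -0.2 -0.8] T [-0.14  0.03  0.01] gap 0.0575 gf 20.0 j6 -0.764
45 19.36 [ 0.5998 -0.0355  0.0983] F [-0.6  1.   0.2] T [-0.08  0.04  0.03] gap 0.0571 gf 20.0 j6 -1.025
60 19.72 [ 0.5998 -0.0355  0.0983] F [ 0.2 -0.2  0.3] T [-0.06  0.07  0.02] gap 0.0571 gf 20.0 j6 -1.287
```

View pics/turn1.png

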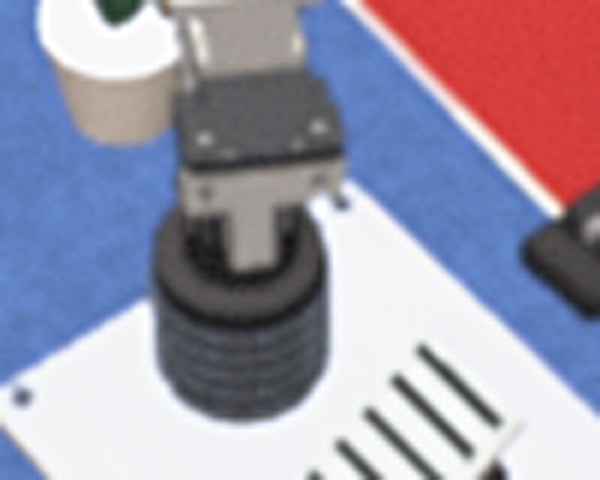

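The cap turned 60° anticlockwise with no stop torque, so that looks like the freeing direction. Test the lift.

```bash
python3 - <<'E'
from h import *
def pr(t):
    s=state();print(t,round(s["time_s"],2),np.round(s["position"],4),"F",np.round(s["contact_force"],1),"T",np.round(s["torque"],2),"gap",round(s["finger_gap"],4),"gf",round(s["grasp_force"],1))
p=state()["position"]
h=line_to([p[0],p[1],p[2]+.012],.04,force_limit=6);pr(h)
if not h:
    h=line_to([p[0],p[1],p[2]+.112],.08,force_limit=8);pr(h);wait(.5);pr("held")
shot("side","lift",(250,130,390,270),4)
E
```

```text
False 20.22 [ 0.6001 -0.0355  0.1107] F [ 1.2 -0.4 -1.1] T [ 0.04 -0.01 -0.  ] gap 0.0574 gf 20.0
False 21.62 [ 0.5994 -0.0354  0.2096] F [-0.   0.7 -0.9] T [-0.03  0.01 -0.03] gap 0.0578 gf 20.0
held 22.12 [ 0.5998 -0.0355  0.2103] F [-0.9 -0.6 -1.2] T [-0.01  0.03 -0.02] gap 0.0578 gf 20.0
```

View pics/lift.png

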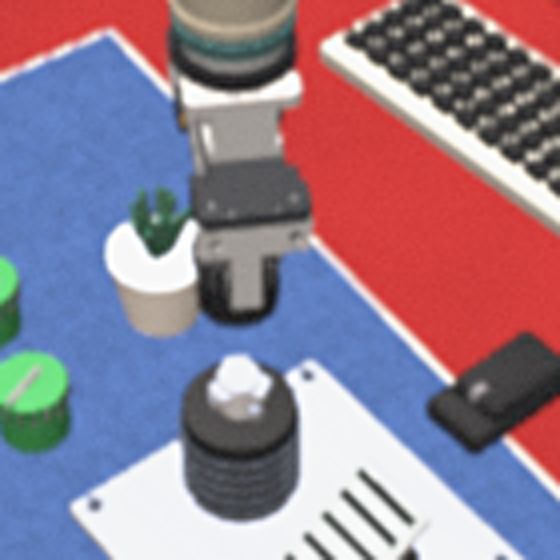

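The cap is held upright at about (238,295) in the crop, roughly 11 cm up. The bare neck shows at (240,385), and the pot and mouse are untouched.

```bash
python3 -c "
from workcell import *
print(finish_job())"
```

```text
the job is handed in; nothing more can be done
None
```

I pressed the pedal to its stop and let it come back up, then undid the cap anticlockwise. It came free at 60° on the first try, so I never needed to try clockwise. The job is handed in with the cap held still and upright about 11 cm above its seat, and the pot, mouse and gamepad not touched.

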